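Gauge a clamp block under the ratchet micrometer

ROBOT

A 6-joint arm with a two-finger parallel gripper is mounted at the origin on a cart in front of the work surface, level with it; the furniture and walls round the work are solid. World frame = base frame: x ahead of the robot, y to its left, z up, the work surface at z = 0. Lengths are in m, angles in rad, forces in N, time in s.
With the tool pointing down it reaches from about 0.375 to 0.9 m from the base axis. Payload 3.1 kg.
Tool frame: the origin (TCP) lies at the centre of the arm's flange, where the gripper is bolted on; the fingertips stand 173 mm ahead of it and the grasp point (between the pads) lies 155 mm ahead of it; z points along the fingers, x is the direction in which the jaws open and shut, and the axes are right-handed (so a half turn about z gives the same grasp; the last joint's range is limited). The gripper opens to 85 mm and grips with 20 to 120 N. Pads are 22 mm wide; open, the fingers measure 114 mm over their backs; the gripper's body (76 mm by 85 mm) begins 54 mm behind the grasp point. The pads swing forward as they close: fully open they stand 13 mm farther back than shut.
Start: joints at [-1.498, 0.527, 1.433, -0, 1.181, -0.178], TCP at [0.156, -0.605, 0.405] pointing down, gripper open.
Joint ranges: [-3.08, 3.08], [-0.75, 2.2], [0.22, 2.44], [-1.43, 4.57], [0, 2.65], [-2.85, 2.85]. Speed limits (rad/s): [2.79, 2.79, 3.14, 3.14, 3.14, 3.14].

INTERFACE

Orientations are given as a unit quaternion [x, y, z, w].
In Python, from station import manip gives the robot as it stands.
- The arm moves only by the shell command python3 -m jog 'ROWS' [OPENING] [FORCE]. ROWS is JSON, a list that holds one entry, the list of rows, each a list of 4 numbers: the shift along the world's x, y, z in mm, then the turn about the world's z in degrees. A call has exactly 8 rows; each row shifts and turns the commanded pose from where the row before left it; what a row does not reach is not made up. A row lasts 1/8 s, in which the tool goes at most 62.5 mm and 10.7 degrees, less where a joint would pass 70% of its speed; a pose out of reach is approached as far as the arm can. A call is refused whole if a number of a shift passes 62.5 or a number of a turn 10.7, either way. A call with a gripper value outside its range is refused whole. OPENING is the opening in per cent of the stroke, from 0 (shut) to 100 (fully open), set as the call begins (- or left out, the last holds). The fingers move at their own pace and stop on an object; FORCE is the grip in N (left out, the last holds). Time passes only in rows, so rows that do not move let the fingers close, or fill a call up. It gives the time, the measured TCP pose, the force and the opening at its end, in the units of the state.
- manip.sense(): the state, without advancing time (a new reading comes with each control period).
- manip.snapshot(name): name is "side" or "top" or "wrist"; returns the picture (480x640x3 uint8, red, green, blue); there is no depth.
- manip.camera_info(name): a dict with "fx", "fy", "cx", "cy" (pixels), "R" (3x3) and "t" (3): a world point X has camera coordinates R X + t. Camera axes: x right, y down, z forward; pixel columns grow to the right and rows downward; lengths in m; the calibration is good to about 2 mm. A picture is of the moment at which its call begins: read the wrist's pose just before it. camera_info takes no time and is no camera call; for the wrist camera it gives the pose at the moment of the call.
- manip.sign_off(): hands the job in, once; it reports no verdict.
The state is a dict: "t": time; "q": joint angles; "qd": joint speeds; "tau": joint torques, N m; "tcp_pos": TCP position; "tool_rot": TCP orientation; "force": force on the tool from outside, world axes, zero at the start; "ft_torque": the same for the moment, N m; "finger_gap": opening from 0.0 (shut) to 1.0 (fully open).
Only numpy, scipy, OpenCV 4.12 (cv2) and the standard library are available. Lean on these libraries where they do the work, as an engineer would, in place of code of your own. Each camera call takes 0.05 s, during which the arm holds its last target. There are 200 camera calls.

TASK

Lay the smallest of the three metal blocks (the nearly square one) flat in the turret nest of its own shape (the square nest) and let go, turn the turret by its centre knob until that nest clicks in under the micrometer spindle, then turn the ratchet cap at the top of the micrometer clockwise until the spindle is down on the block and the slip clutch has clicked at least twice, but no more than eight times. Do not turn the ratchet before the block is under the spindle, and leave the other blocks and the things lying about where they are.

Things in the scene. Friction and masses are not known exactly. Their poses are not given: they have to be found in the camera images.
- gauge: the bench thickness gauge, fixed to the table, its place and yaw vary. Origin on the table at the turret axis; its x axis points from the turret axis to the micrometer, z up. Grey base plate 10 mm thick from x=-100 to +170 mm, y +-75 mm. Grey column 40 x 56 mm, x=127..167 mm, 91 mm high; grey arm from the column toward the turret, x=63..167 mm, 34 mm wide, z=62..84 mm. The micrometer axis is vertical at x=78 mm, y=0; its steel sleeve under the arm is 26 mm across, z=56..86 mm
- turret (a joint): angle (rad) of the turret about the vertical, positive counterclockwise from above; 0 (or a full turn, 6.28) = square nest under the spindle, 3.14 = square nest opposite the micrometer. Detents every 60 degrees (1.047 rad); it rolls into the nearest one when let go. About 0.1 to 0.15 N m turns it out of a detent. It starts two or three clicks from 0 and can be turned either way (stops at +-7 rad)
- knob_grip (a point): middle of the turret's black knurled centre knob, on the turret axis, 86 mm above the table. The knob is round, 32 mm across, 24 mm high (z=74..98 mm), on a 16 mm stem above the turret plate; it turns with the turret and does not move up or down. Its axes turn with the turret. The arm and sleeve of the micrometer begin 63 mm from this axis and the ratchet cap 67 mm, so open the fingers only part way here
- nest (a point): centre of the floor of the square nest on the turret, 32 mm above the table and 78 mm from the turret axis; x axis points away from the turret axis, z up. Four L-shaped bright metal corner brackets 4 mm high, 4 mm thick, legs 15 mm outside, enclose a clear square 53 x 53 mm with sides along x and y. The turret plate is a dark steel disc 236 mm across, top 32 mm above the table. The two other nests, 120 degrees round, are oblong (42 x 82 and 60 x 72 mm)
- station (a point): point on the micrometer axis at nest-floor height (32 mm above the table), fixed to the gauge: the nest must come here
- spindle: steel micrometer spindle 10 mm across, does not turn; origin at the centre of its lower face, z up. It starts 1.6 to 3.2 mm above the top of a block lying in the nest and goes down 1.5 mm per rad of the thimble (clockwise)
- thimble (a joint): angle (rad) of the graduated aluminium thimble (15 mm across, 30 mm high, z=86..117 mm), positive clockwise from above; drives the spindle down 1.5 mm per rad (friction 0.01 N m); the spindle meets a block lying in the nest at about 3.1 rad, which is 1.1 to 2.2 rad of clockwise turning from the start. It must be driven through the ratchet cap
- cap_grip (a point): middle of the steel ratchet cap on the micrometer axis, 128 mm above the table. The cap is a knurled round knob 22 mm across, 22 mm high (z=117..139 mm) right above the narrower thimble (15 mm), and does not move up or down. Grip only the cap, from above; fingertips may reach down past the cap to 100 mm above the table
- ratchet (a joint): slip angle (rad) of the ratchet cap relative to the thimble, positive clockwise, 0 at the start. While the spindle is free the cap carries the thimble along and this stays still; once the spindle bears on the block the clutch slips at about 0.02 to 0.035 N m, one click each 30 degrees (0.52 rad; the first click at 0.26, the second at 0.79 rad, the eighth at 3.93 rad)
- block_small: the smallest block, to be gauged: plain white-grey metal plate 42 (x) x 46 (y) x 13 mm (z), 45 to 90 g, origin at the centre of its underside, starts flat on the table at any yaw, with the jar standing close on its +x side
- block_large: large plain block 52 x 64 x 13 mm, to be left alone; origin at the centre of its underside
- block_grooved: long grooved block 34 x 75 x 14 mm, to be left alone; origin at the centre of its underside
- jar: clear jar with screw lid, 45 mm across, 58 mm high, 5 to 20 mm from the small block; origin at the centre of its underside; leave it standing
- tape: roll of white tape, 48 mm across, 13 mm high, lying flat; leave it
- blue_cap: blue bottle cap, 52 mm across, 25 mm high, lying flat; leave it
- cup: small jar with blue lid, 41 mm across, 53 mm high; leave it standing
Things that resemble listed ones, but are neither listed nor needed, are in the scene too. Leave any black look-alike of the block_small alone.

How it is judged:
By the outcome, as a careful person would: the job done as asked, in the order asked, and still so for the second after the job is handed in, with the robot touching nothing.
It also fails if it takes over 72 s, if anything falls off the work surface, if the arm or the gripper's body presses on something with over 40 N, if the wrist force passes 120 N, or if a joint passes its speed limit or range.

## Working session

There is one attempt and no reset: what is moved stays moved. The work goes in short steps, Python scripts to look and compute and a shell command to move; the robot and the scene stay as the last step left them, time stands still between calls to the robot, and variables do not carry over. Pictures are saved under pics/ and viewed, about 8 in all and at most 12, crops included, and the job is handed in when it is done.

```bash
mkdir -p pics; ls
python3 - <<'E'
from station import manip
import cv2
s=manip.sense();print(s['t'],s['tcp_pos'],s['tool_rot'],s['finger_gap'])
for n in("top","side"):
    im=manip.snapshot(n);cv2.imwrite(f'pics/{n}0.png',im[:,:,::-1])
    c=manip.camera_info(n);print(n,c)
E
```

```text
pics
0.0 [ 0.15571697 -0.60493339  0.40371129] [ 7.90296591e-01 -6.12723480e-01 -7.40942994e-04 -8.28067712e-04] 0.9975359144054149
top {'fx': 451.3474442349527, 'fy': 451.3474442349527, 'cx': 318.8255173763277, 'cy': 235.18565116648716, 'R': array([[-1.30346215e-01, -9.91468422e-01,  4.82284876e-04],
       [-9.63239476e-01,  1.26519738e-01, -2.36986218e-01],
       [ 2.34903333e-01, -3.13548124e-02, -9.71512892e-01]]), 't': array([-0.03583344,  0.56397827,  0.92220156])}
side {'fx': 525.1396141518223, 'fy': 525.1396141518223, 'cx': 325.51566841787945, 'cy': 229.53563606813583, 'R': array([[ 0.98556365, -0.16799741,  0.02100409],
       [-0.07854292, -0.56358621, -0.82231478],
       [ 0.14998437,  0.80879383, -0.56864508]]), 't': array([-0.53597059,  0.08597188,  1.14730041])}
```

View pics/top0.png

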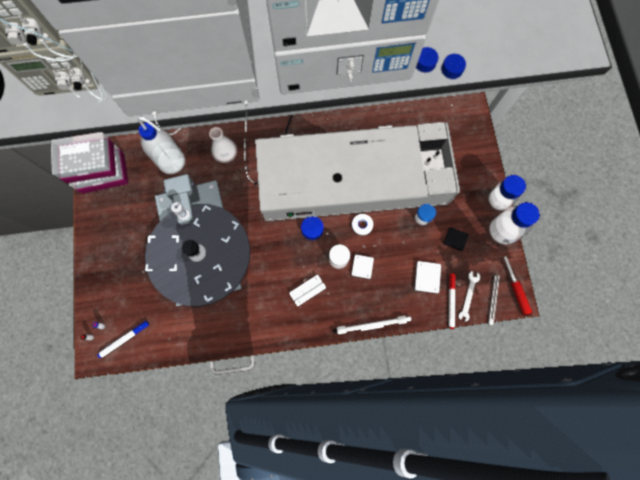

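The top view shows the turret disc around (197,253), with the knob at (191,248) and the micrometer at (180,210). There are three square-ish candidates. The white plate at (362,266) is the smallest and sits next to the jar at (340,257), so it fits block_small. The white plate at (428,277) is larger, and the black one at (456,239) is the look-alike. I'll confirm this in enlarged crops.

```bash
cat > h.py <<'E'
import numpy as np, cv2
from station import manip
def px2w(c,u,v,z):
    d=c['R'].T@np.array([(u-c['cx'])/c['fx'],(v-c['cy'])/c['fy'],1]);o=-c['R'].T@c['t']
    return o+d*(z-o[2])/d[2]
def w2px(c,X):
    p=c['R']@np.array(X)+c['t'];return np.array([c['fx']*p[0]/p[2]+c['cx'],c['fy']*p[1]/p[2]+c['cy']])
E
python3 - <<'E'
import cv2,numpy as np
im=cv2.imread('pics/top0.png')
a=cv2.resize(im[160:320,130:270],None,fx=3.5,fy=3.5,interpolation=cv2.INTER_CUBIC)
b=cv2.resize(im[235:291,320:390],(300,240),interpolation=cv2.INTER_CUBIC)  
o=np.zeros((560,800,3),np.uint8);o[:560,:490]=a;o[:240,500:]=b
s=cv2.imread('pics/side0.png');o[260:485,500:]=cv2.resize(s,(300,225))
cv2.imwrite('pics/crop1.png',o)
E
```

```text
(no output)
```

View pics/crop1.png

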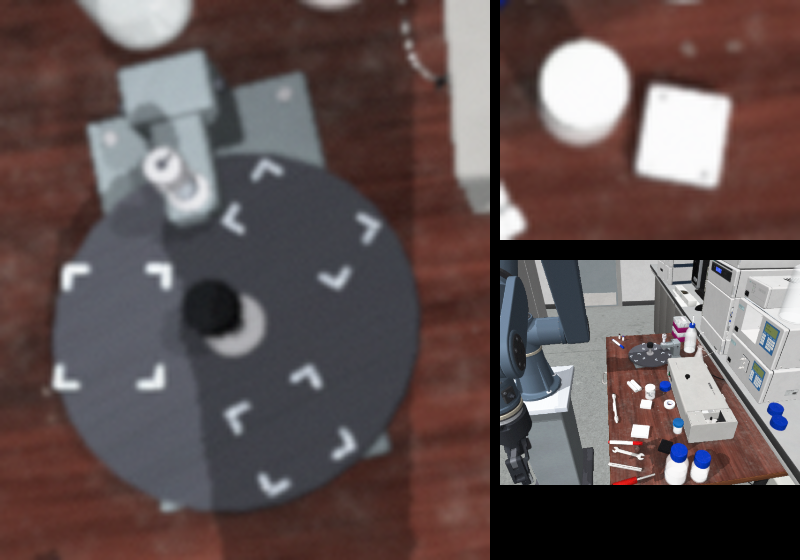

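The crop confirms block_small as the white plate beside the jar. The square nest is the bottom one, with equal sides and its centre near (212.6,282.9). It looks about opposite the micrometer. Next I'll compute positions.

Run:
```python
from h import *
c=manip.camera_info('top')
A=lambda x,y,z:px2w(c,130+x/3.5,160+y/3.5,z)[:2]*1e3
B=lambda x,y,z:px2w(c,320+(x-500)/4.286,235+y/4.286,z)[:2]*1e3
deg=lambda v:np.degrees(np.arctan2(v[1],v[0]))
k=A(212,306,98e-3);d=A(235,333,32e-3);m=A(162,163,.139)
print('knob',k,'disc',d,'cap',m,np.linalg.norm(m-k),deg(m-k))
ne=[A(*p,.036) for p in((305,375),(345,445),(272,487),(235,415))];n=np.mean(ne,0)
print('nest',n,np.linalg.norm(n-k),deg(n-k),[np.linalg.norm(ne[i]-ne[i-1]) for i in range(4)])
co=[B(*p,.013) for p in((650,85),(731,97),(718,187),(636,175))];b=np.mean(co,0)
print('block',b,[np.linalg.norm(co[i]-co[i-1]) for i in range(4)],'x',deg(co[0]-co[1]),deg(co[3]-co[2]),'y',deg(co[0]-co[3]),deg(co[1]-co[2]))
print('jar',B(584,87,.058))
```

```text
knob [556.08100658 163.7840321 ] disc [552.98553012 167.37880294] cap [635.80914445 176.87616669] 80.79591547453694 9.325299444973743
nest [485.11873515 136.63870471] 75.97705420394813 -159.0665566308601 [np.float64(49.96260331065087), np.float64(52.42839514610936), np.float64(51.63439394363535), np.float64(52.25955696442011)]
block [ 481.42140793 -200.7097693 ] [np.float64(49.23151147893422), np.float64(43.66107674321515), np.float64(49.07991354092719), np.float64(43.701083675383444)] x 73.91116716231872 74.10894143407424 y -17.233707279198796 -17.19083501691915
jar [ 505.94867351 -148.55651498]
```

```bash
python3 -m jog '[[[36,48,0,7.3],[36,48,0,7.3],[36,48,0,7.3],[36,48,0,7.3],[36,48,0,7.3],[36,48,0,7.3],[36,48,0,7.3],[36,48,0,7.3]]]' 80 40
python3 - <<'E'
from h import *
s=manip.sense();print(s['t'],s['tcp_pos'],s['tool_rot'],s['q'],s['force'])
E
```

```text
t: 1.1
tcp_pos: [0.4446, -0.2196, 0.4046]
tool_rot: [0.989, -0.147, -0.0, -0.0]
force: [0.8, -1.0, 0.2]
finger_gap: 0.8
1.1 [ 0.44458245 -0.21956733  0.40456498] [ 9.89085517e-01 -1.47342583e-01 -5.31931548e-05 -2.61351619e-05] [-6.84504657e-01  3.54865423e-01  1.75034740e+00 -1.09983225e-05
  1.03649798e+00 -3.88737076e-01] [ 0.77683126 -0.9790634   0.20288926]
```

```bash
python3 -m jog '[[[10,5,-30,0],[10,5,-30,0],[10,5,-30,0],[7,4,-30,0],[0,0,0,0],[0,0,0,0],[0,0,0,0],[0,0,0,0]]]' 80
python3 - <<'E'
from h import *
s=manip.sense();print(s['t'],s['tcp_pos'],s['tool_rot'])
c=manip.camera_info('wrist')
im=manip.snapshot('wrist')[:,:,::-1].copy();print(c);print(w2px(c,[.481,-.201,.013]))
cv2.imwrite('pics/w1.png',im)
E
```

```text
t: 2.1
tcp_pos: [0.4808, -0.2026, 0.2858]
tool_rot: [0.989, -0.149, 0.001, 0.0]
force: [-0.5, 0.4, 0.1]
finger_gap: 0.801
2.1 [ 0.48076604 -0.20257181  0.285795  ] [ 9.88762434e-01 -1.49491726e-01  9.20296021e-04  4.74899040e-04]
{'fx': 425.2922583047064, 'fy': 425.2922583047064, 'cx': 325.57183978436336, 'cy': 249.20073358216288, 'R': array([[ 0.9551038 , -0.29626837,  0.00133639],
       [-0.28409081, -0.91454731,  0.287916  ],
       [-0.08407821, -0.27536933, -0.95765473]]), 't': array([-0.51893118, -0.05132736,  0.2492843 ])}
[325.64121599 248.51125751]
```

View pics/w1.png

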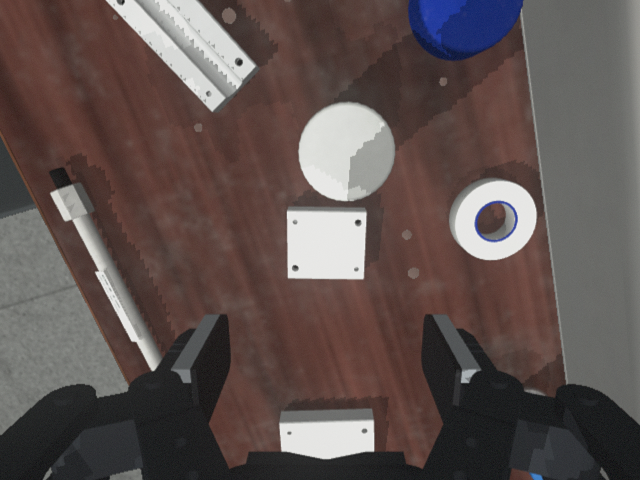

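The wrist view shows the block at (327,243), nearly aligned with the jaws. The jar is at (347,150), above the block in the image, and the space where the fingers will go is free.

Run:
```python
from h import *
c=manip.camera_info('wrist')
co=[px2w(c,*p,.013)[:2]*1e3 for p in((287.5,207.5),(367,208.5),(365,279),(288,278))]
deg=lambda v:np.degrees(np.arctan2(v[1],v[0]))
print(np.mean(co,0),[np.linalg.norm(co[i]-co[i-1]) for i in range(4)],deg(co[1]-co[0]),deg(co[2]-co[3]),'x',deg(co[0]-co[3]),deg(co[1]-co[2]))
s=manip.sense();print(s['tcp_pos'],np.degrees(2*np.arctan2(s['tool_rot'][1],s['tool_rot'][0])))
```

```text
[ 482.41131831 -198.47580129] [np.float64(43.20158602284132), np.float64(45.72299696106087), np.float64(43.26351981647052), np.float64(46.5383720017075)] -17.973892784207905 -18.046503709394862 x 71.69350547527316 72.77379218296008
[ 0.48075429 -0.20249459  0.2856265 ] -17.18986195046703
```

```bash
python3 -m jog '[[[2,4,-25,-0.8],[0,0,-25,0],[0,0,-25,0],[0,0,-20,0],[0,0,-17,0],[0,0,0,0],[0,0,0,0],[0,0,0,0]]]' 80
python3 -m jog '[[[0,0,0,0],[0,0,0,0],[0,0,0,0],[0,0,0,0],[0,0,0,0],[0,0,0,0],[0,0,0,0],[0,0,0,0]]]' 0 40
python3 - <<'E'
from h import *
s=manip.sense();print(s['tcp_pos'])
im=manip.snapshot('wrist')[:,:,::-1].copy()
cv2.imwrite('pics/w2.png',im)
E
```

```text
t: 3.15
tcp_pos: [0.483, -0.1984, 0.1735]
tool_rot: [0.988, -0.156, 0.001, 0.0]
force: [-0.0, 0.8, -0.2]
finger_gap: 0.802
t: 4.15
tcp_pos: [0.4829, -0.1984, 0.1735]
tool_rot: [0.988, -0.156, 0.001, 0.0]
force: [-0.8, 0.3, 5.7]
finger_gap: 0.527
[ 0.48292503 -0.19835143  0.17349681]
```

View pics/w2.png

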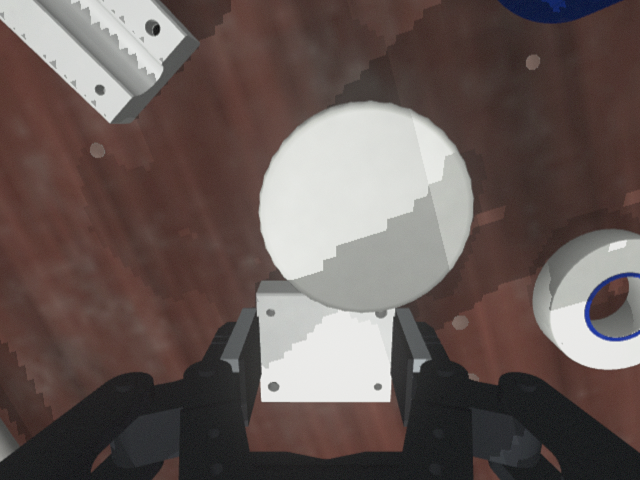

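The block is between the pads, but the 5.7 N upward force suggests the tips are touching the table. I'll regrip 5 mm higher so the tips clear the nest brackets.

```bash
python3 -m jog '[[[0,0,0,0],[0,0,0,0],[0,0,0,0],[0,0,5,0],[0,0,0,0],[0,0,0,0],[0,0,0,0],[0,0,0,0]]]' 68
python3 -m jog '[[[0,0,0,0],[0,0,0,0],[0,0,0,0],[0,0,0,0],[0,0,0,0],[0,0,0,0],[0,0,0,0],[0,0,0,0]]]' 0 50
python3 -m jog '[[[0,0,15,0],[0,0,25,0],[0,0,25,0],[0,0,25,0],[0,0,25,0],[0,0,0,0],[0,0,0,0],[0,0,0,0]]]' 0
```

```text
t: 5.2
tcp_pos: [0.4827, -0.1983, 0.1777]
tool_rot: [0.988, -0.156, -0.0, -0.0]
force: [0.1, 0.3, -0.1]
finger_gap: 0.676
t: 6.2
tcp_pos: [0.4827, -0.1983, 0.1781]
tool_rot: [0.988, -0.156, 0.0, 0.0]
force: [-1.3, -0.1, 6.0]
finger_gap: 0.516
t: 7.2
tcp_pos: [0.4824, -0.198, 0.2917]
tool_rot: [0.988, -0.156, -0.001, -0.0]
force: [-0.3, -0.2, -0.3]
finger_gap: 0.52
```

```bash
python3 -m jog '[[[-4,42,4,-7],[-4,42,4,-7],[-4,42,4,-7],[-4,42,4,-7],[-4,42,4,-7],[-4,42,4,-7],[-4,42,4,-7],[0,41,0,-6]]]' 0
python3 -m jog '[[[0,0,0,0],[0,0,0,0],[0,0,0,0],[0,0,0,0],[0,0,0,0],[0,0,0,0],[0,0,0,0],[0,0,0,0]]]' 0
python3 - <<'E'
from h import *
s=manip.sense();print(s['tcp_pos'],np.degrees(2*np.arctan2(s['tool_rot'][1],s['tool_rot'][0])),s['q'])
np.save('c3.npy',manip.camera_info('wrist'),allow_pickle=True)
im=manip.snapshot('wrist')[:,:,::-1].copy()
cv2.imwrite('pics/w3.png',cv2.resize(im,(800,600),interpolation=cv2.INTER_CUBIC))
E
```

```text
t: 8.2
tcp_pos: [0.4542, 0.1381, 0.3201]
tool_rot: [0.803, -0.596, -0.001, 0.001]
force: [0.8, -0.2, 0.4]
finger_gap: 0.518
t: 9.2
tcp_pos: [0.4547, 0.1367, 0.3207]
tool_rot: [0.804, -0.595, 0.0, -0.0]
force: [-0.5, -1.2, -0.3]
finger_gap: 0.521
[0.45473178 0.13674622 0.32074352] -72.96939950689686 [5.61710600e-02 4.63234412e-01 1.88554004e+00 1.37307814e-05
 7.92767554e-01 1.32971770e+00]
```

View pics/w3.png

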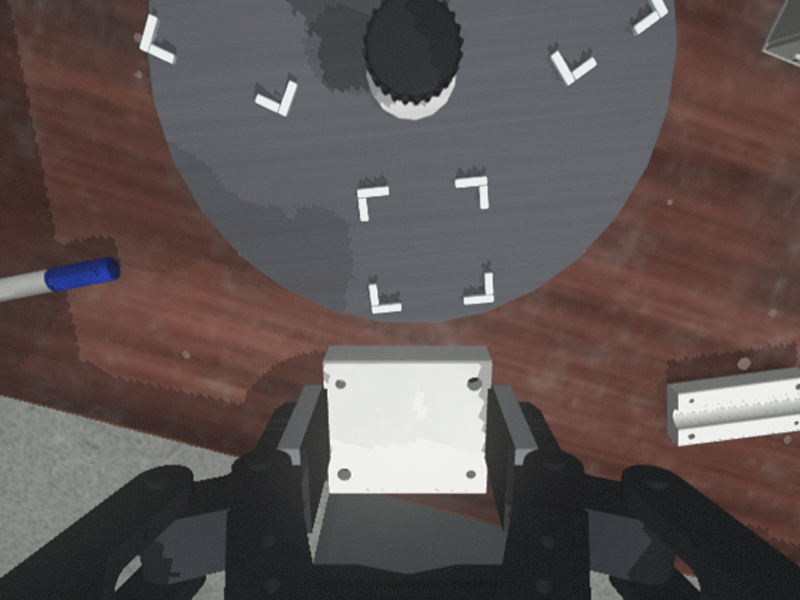

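The square nest is clear: outer bracket corners at (357,188), (488,177), (494,299) and (372,312) in the 1.25x picture. The knob top is at (413,48). The block is held level at (408,427).

Run:
```python
from h import *
c=np.load('c3.npy',allow_pickle=True).item()
deg=lambda v:np.degrees(np.arctan2(v[1],v[0]))
P=lambda x,y,z:px2w(c,x/1.25,y/1.25,z)[:2]*1e3
def q(pts,z):
    co=[P(*p,z) for p in pts];print(np.mean(co,0),[round(np.linalg.norm(co[i]-co[i-1]),1) for i in range(4)],'right',deg(co[1]-co[0]),deg(co[2]-co[3]),'up',deg(co[0]-co[3]),deg(co[1]-co[2]));return np.mean(co,0)
n=q([(357,189),(488,178),(494,299),(372,312)],.036)
k=P(413,48,.098);print('knob',k,np.linalg.norm(n-k),deg(k-n))
q([(329,362),(489,362),(487,493),(330,493)],.3207-.178+.013)
```

```text
[485.48797479 136.70823522] [np.float64(60.0), np.float64(60.9), np.float64(58.3), np.float64(60.7)] right -68.32930169026226 -66.66115808945996 up 22.578622799520577 22.41479758830595
knob [555.87783602 166.52162066] 76.44325029402619 22.954920897433617
[452.7539602  136.51742815] [np.float64(41.2), np.float64(43.2), np.float64(41.2), np.float64(45.9)] right -72.99464644608489 -72.98393119551574 up 14.979909206963368 18.7218313502993
```

```bash
python3 -m jog '[[[16,0,-10,2.7],[16,0,-20,2.7],[0,0,-25,0],[0,0,-20,0],[0,0,-15,0],[0,0,-10,0],[0,0,0,0],[0,0,0,0]]]' 0
python3 -m jog '[[[0.5,0,-3,0],[0,0,-3,0],[0,0,-2,0],[0,0,-1,0],[0,0,0,0],[0,0,0,0],[0,0,0,0],[0,0,0,0]]]' 0
python3 - <<'E'
from h import *
s=manip.sense();print(s['tcp_pos'],np.degrees(2*np.arctan2(s['tool_rot'][1],s['tool_rot'][0])))
im=manip.snapshot('wrist')[:,:,::-1].copy()
cv2.imwrite('pics/w4.png',im)
E
```

```text
t: 10.25
tcp_pos: [0.487, 0.1368, 0.2212]
tool_rot: [0.831, -0.556, 0.0, -0.0]
force: [0.7, 0.4, -0.3]
finger_gap: 0.521
t: 11.25
tcp_pos: [0.4873, 0.1367, 0.2118]
tool_rot: [0.831, -0.556, 0.0, -0.0]
force: [-0.4, -1.4, -0.5]
finger_gap: 0.519
[0.48725978 0.13673457 0.21175436] -67.57377818950111
```

View pics/w4.png

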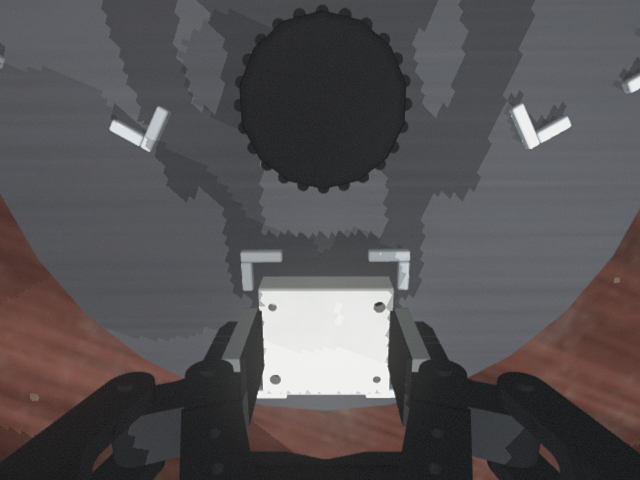

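Run:
```python
from h import *
c=manip.camera_info('wrist')
P=lambda x,y,z:px2w(c,x,y,z)[:2]*1e3
u=np.array([np.cos(np.radians(22.4)),np.sin(np.radians(22.4))]);w=np.array([u[1],-u[0]])
n=np.array([485.3,136.6])
f=lambda p:((p-n)@u,(p-n)@w)
for nm,p in dict(brL=(241,251,.036),brR=(409,250,.036),brLin=(253,262,.036),brRin=(399,262,.036),bFL=(260,290,.0468),bFR=(391,290,.0468),bNR=(391,397,.0468),bNL=(260,397,.0468),under=(325,277,.0338)).items(): print(nm,f(P(*p)))
im=cv2.imread('pics/w4.png');cv2.imwrite('pics/w4c.png',cv2.resize(im[230:430,220:430],None,fx=2.8,fy=2.8,interpolation=cv2.INTER_CUBIC))
```

```text
brL (np.float64(30.900099099917426), np.float64(-30.248714700319812))
brR (np.float64(31.269552901250535), np.float64(29.28757967279695))
brLin (np.float64(26.79060476125289), np.float64(-26.196281772154688))
brRin (np.float64(26.790766237958504), np.float64(25.9674689757224))
bFL (np.float64(20.442059910588394), np.float64(-22.376152458019092))
bFR (np.float64(20.444250732973277), np.float64(21.805114400036928))
bNR (np.float64(-21.625704233109204), np.float64(23.65885722714243))
bNL (np.float64(-21.63749863107752), np.float64(-24.252025927718))
under (np.float64(20.26153171069442), np.float64(-0.4768206559592142))
```

View pics/w4c.png

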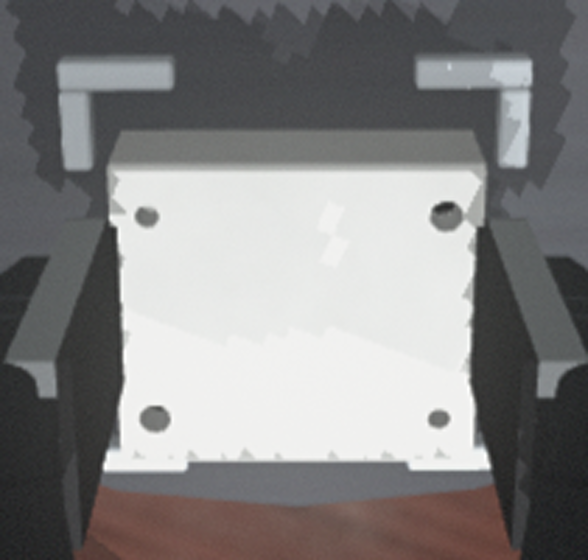

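The block is centred in the nest to within about 1 mm. I'll lower it, release and retreat, then go to a viewpoint for the micrometer and knob.

```bash
python3 -m jog '[[[0,0,-1,0],[0,0,-0.5,0],[0,0,0,0],[0,0,0,0],[0,0,0,0],[0,0,0,0],[0,0,0,0],[0,0,0,0]]]' 0
python3 -m jog '[[[0,0,0,0],[0,0,0,0],[0,0,0,0],[0,0,8,0],[0,0,25,0],[0,0,40,0],[0,0,40,0],[0,0,40,0]]]' 72
python3 -m jog '[[[25,10,30,0],[10,4,10,0],[0,0,0,0],[0,0,0,0],[0,0,0,0],[0,0,0,0],[0,0,0,0],[0,0,0,0]]]' 60
python3 - <<'E'
from h import *
s=manip.sense();print(s['tcp_pos'],np.degrees(2*np.arctan2(s['tool_rot'][1],s['tool_rot'][0])),s['q'])
np.save('c5.npy',manip.camera_info('wrist'),allow_pickle=True)
im=manip.snapshot('wrist')[:,:,::-1].copy()
cv2.imwrite('pics/w5.png',cv2.resize(im,(800,600),interpolation=cv2.INTER_CUBIC))
E
```

```text
t: 12.3
tcp_pos: [0.4873, 0.1367, 0.2102]
tool_rot: [0.831, -0.556, 0.0, -0.0]
force: [-1.1, -0.1, -0.7]
finger_gap: 0.521
t: 13.3
tcp_pos: [0.4869, 0.1367, 0.365]
tool_rot: [0.831, -0.556, 0.0, -0.0]
force: [0.4, 0.1, -0.4]
finger_gap: 0.719
t: 14.3
tcp_pos: [0.5222, 0.1507, 0.4031]
tool_rot: [0.831, -0.556, -0.0, 0.0]
force: [0.5, 0.8, -0.2]
finger_gap: 0.596
[0.52221478 0.15070422 0.40310129] -67.57734090023794 [7.52750894e-02 4.20140735e-01 1.63943308e+00 4.41014524e-05
 1.08225222e+00 1.25470148e+00]
```

View pics/w5.png

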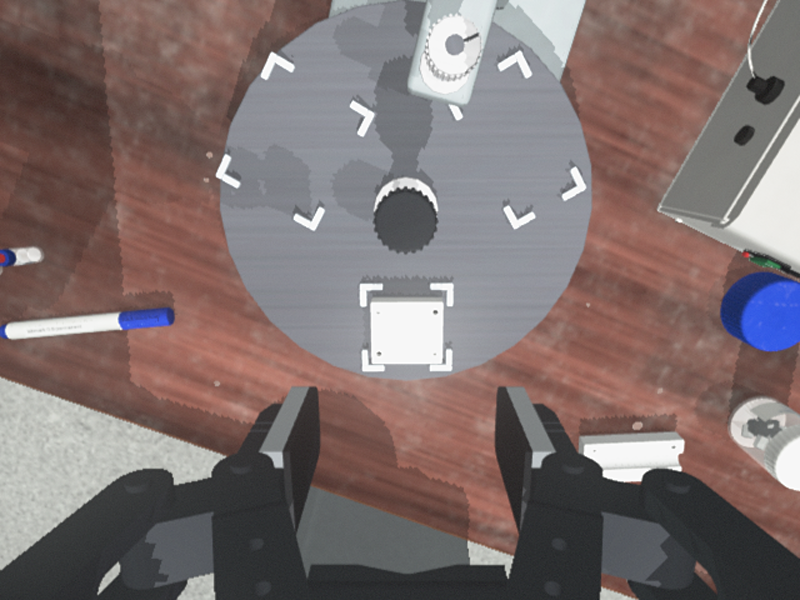

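The block lies flat in the square nest. The knob top is at (406,220) and the cap top at (459,44), both in 1.25x pixels.

Run:
```python
from h import *
c=np.load('c5.npy',allow_pickle=True).item()
deg=lambda v:np.degrees(np.arctan2(v[1],v[0]))
P=lambda x,y,z:px2w(c,x/1.25,y/1.25,z)[:2]*1e3
k=P(406,221,.098);m=P(459,44,.139);n=np.mean([P(*p,.036) for p in((360,284),(453,284),(453,372),(361,372))],0)
print(k,m,np.linalg.norm(m-k),deg(m-k),n,np.linalg.norm(n-k),deg(k-n),P(406,189,.034))
# arm edges: left (428,0)-(409,88); right (495,0)-(470,103), z=.084
print(deg(P(428,0,.084)-P(409,88,.084)),deg(P(495,0,.084)-P(470,103,.084)))
print('disc',P((219+592)/2,189,.032))
```

```text
[557.76765951 166.95213666] [635.03869116 175.88690298] 77.78587520639341 6.59575826969443 [484.65665239 136.50604771] 79.19711922712588 22.608625295727222 [568.5871209  171.57111801]
9.334553405092068 9.66788557537555
disc [568.3447687  171.81396184]
```

```bash
python3 -m jog '[[[17.5,8,-10,0],[17.5,8,-20,0],[0,0,-35,0],[0,0,-35,0],[0,0,-30,0],[0,0,-20,0],[0,0,-10,0],[0,0,0,0]]]' 60
python3 -m jog '[[[0,0,0,0],[0,0,0,0],[0,0,0,0],[0,0,0,0],[0,0,0,0],[0,0,0,0],[0,0,0,0],[0,0,0,0]]]' 0 40
python3 -c "
from h import *
s=manip.sense();print(s['tcp_pos'],s['q'],s['force'],s['ft_torque'])"
```

```text
t: 15.35
tcp_pos: [0.5572, 0.1667, 0.2428]
tool_rot: [0.831, -0.556, -0.0, 0.0]
force: [0.9, 0.3, 0.5]
finger_gap: 0.597
t: 16.35
tcp_pos: [0.5577, 0.1666, 0.2443]
tool_rot: [0.831, -0.556, 0.001, -0.001]
force: [-0.9, -2.2, 6.0]
finger_gap: 0.363
[0.55774817 0.16662776 0.24433771] [ 9.84850582e-02  6.94356489e-01  1.66575331e+00 -2.39866244e-04
  7.79192990e-01  1.27833210e+00] [-0.85809681 -2.20358304  5.98801154] [-0.25747069  0.05217372 -0.19398732]
```

```bash
python3 -m jog '[[[0,0,0,3],[0,0,0,5],[0,0,0,7],[0,0,0,8],[0,0,0,8],[0,0,0,8],[0,0,0,8],[0,0,0,8]]]' 0
python3 -m jog '[[[0,0,0,8],[0,0,0,8],[0,0,0,8],[0,0,0,8],[0,0,0,8],[0,0,0,8],[0,0,0,8],[0,0,0,8]]]' 0
python3 -m jog '[[[0,0,0,8],[0,0,0,8],[0,0,0,8],[0,0,0,7],[0,0,0,7],[0,0,0,5],[0,0,0,3],[0,0,0,0]]]' 0
python3 -c "
from h import *
s=manip.sense();print(s['tcp_pos'],s['q'],s['force'],s['ft_torque'],np.degrees(2*np.arctan2(s['tool_rot'][1],s['tool_rot'][0])))"
```

```text
t: 17.35
tcp_pos: [0.5575, 0.1668, 0.2443]
tool_rot: [0.994, -0.108, 0.001, -0.0]
force: [-0.6, -1.1, 7.1]
finger_gap: 0.357
t: 18.35
tcp_pos: [0.5572, 0.1667, 0.2443]
tool_rot: [0.9, 0.436, 0.0, 0.0]
force: [-0.8, -1.2, 7.2]
finger_gap: 0.358
t: 19.35
tcp_pos: [0.5572, 0.1665, 0.2443]
tool_rot: [0.659, 0.752, -0.0, 0.0]
force: [-0.9, -2.6, 7.5]
finger_gap: 0.359
[0.5571658  0.16650877 0.24430173] [ 9.84660981e-02  6.94117301e-01  1.66663765e+00 -8.19490829e-04
  7.80607869e-01 -1.60233569e+00] [-0.90191173 -2.58411361  7.52059166] [-0.25231953  0.33559535  0.02901943] 97.4821203589695
```

```bash
python3 -m jog '[[[0,0,0,0],[0,0,0,0],[0,0,0,0],[0,0,20,0],[0,0,40,0],[0,0,50,0],[0,0,40,0],[0,0,20,0]]]' 60
python3 -m jog '[[[30,4,10,0],[30,4,0,0],[12,2,0,0],[0,0,0,0],[0,0,0,0],[0,0,0,0],[0,0,0,0],[0,0,0,0]]]' 60
python3 - <<'E'
from h import *
s=manip.sense();print(s['tcp_pos'],np.degrees(2*np.arctan2(s['tool_rot'][1],s['tool_rot'][0])),s['q'])
np.save('c6.npy',manip.camera_info('wrist'),allow_pickle=True)
im=manip.snapshot('wrist')[:,:,::-1].copy()
cv2.imwrite('pics/w6.png',cv2.resize(im,(800,600),interpolation=cv2.INTER_CUBIC))
E
```

```text
t: 20.35
tcp_pos: [0.5575, 0.1669, 0.4158]
tool_rot: [0.66, 0.751, 0.002, 0.001]
force: [0.3, 0.4, -0.0]
finger_gap: 0.6
t: 21.35
tcp_pos: [0.629, 0.1767, 0.4234]
tool_rot: [0.66, 0.751, 0.0, 0.0]
force: [1.2, 0.4, 0.3]
finger_gap: 0.599
[0.62903022 0.17671271 0.42339526] 97.42853196104784 [ 1.03162507e-01  5.48227665e-01  1.33606265e+00 -3.48304053e-05
  1.25722152e+00 -1.59727542e+00]
```

View pics/w6.png

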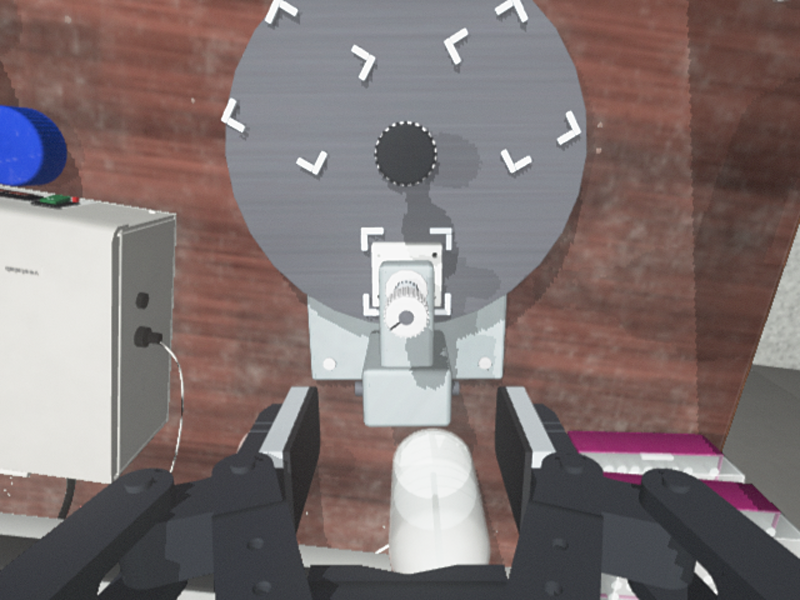

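The nest and block are under the spindle. The cap top is at (407,318). A wash bottle stands behind the column at (435,480), so I need to check clearance to the gripper.

Run:
```python
from h import *
c=np.load('c6.npy',allow_pickle=True).item()
deg=lambda v:np.degrees(np.arctan2(v[1],v[0]))
P=lambda x,y,z:px2w(c,x/1.25,y/1.25,z)[:2]*1e3
k=P(405,153,.098);m=P(407,319,.139);n=np.mean([P(*p,.036) for p in((361,229),(452,229),(451,316),(363,315))],0)
print(k,m,np.linalg.norm(m-k),deg(m-k),'nest',n,np.linalg.norm(n-k),deg(n-k))
print('cam',-c['R'].T@c['t'])
t=manip.camera_info('top')
for z in(0,.1,.15,.2,.25): print(z,px2w(t,178,165,z)[:2],px2w(t,148,130,z)[:2],'w',P(435,432,z))
```

```text
[556.5011427  167.06268424] [634.96413082 178.28433281] 79.26137711581248 8.139154961868737 nest [634.66600236 178.14536667] 78.94663473301328 8.069948565784184
cam [0.55593913 0.16788049 0.39182404]
0 [0.79043833 0.20654797] [0.89346558 0.27525689] w [772.43771053 219.51163301]
0.1 [0.74493622 0.17891454] [0.83795697 0.24095013] w [717.18367897 206.33450831]
0.15 [0.72218516 0.16509783] [0.81020266 0.22379674] w [689.55666319 199.74594596]
0.2 [0.6994341  0.15128111] [0.78244835 0.20664336] w [661.92964741 193.15738361]
0.25 [0.67668304 0.1374644 ] [0.75469404 0.18948997] w [634.30263163 186.56882125]
```

```bash
python3 -m jog '[[[5.8,1.5,-10,0],[0,0,-30,0],[0,0,-35,0],[0,0,-30,0],[0,0,-20,0],[0,0,-13,0],[0,0,0,0],[0,0,0,0]]]' 55
python3 -m jog '[[[0,0,0,0],[0,0,0,0],[0,0,0,0],[0,0,0,0],[0,0,0,0],[0,0,0,0],[0,0,0,0],[0,0,0,0]]]' 0 30
python3 - <<'E'
from h import *
s=manip.sense();print(s['tcp_pos'],s['q'],s['force'],s['ft_torque'])
im=manip.snapshot('wrist')[:,:,::-1].copy()
cv2.imwrite('pics/w7.png',im)
E
```

```text
t: 22.4
tcp_pos: [0.6355, 0.1783, 0.2859]
tool_rot: [0.66, 0.751, 0.001, 0.001]
force: [0.0, 0.1, 0.0]
finger_gap: 0.548
t: 23.4
tcp_pos: [0.6355, 0.1775, 0.2866]
tool_rot: [0.66, 0.751, 0.0, 0.001]
force: [0.1, -5.3, 5.4]
finger_gap: 0.247
[0.63554884 0.17752481 0.28659022] [ 0.10365825  0.71223958  1.43579303 -0.00184204  0.99143991 -1.59591306] [ 0.06671752 -5.27843391  5.41887805] [-0.7047101   0.12894198 -0.01047132]
```

View pics/w7.png

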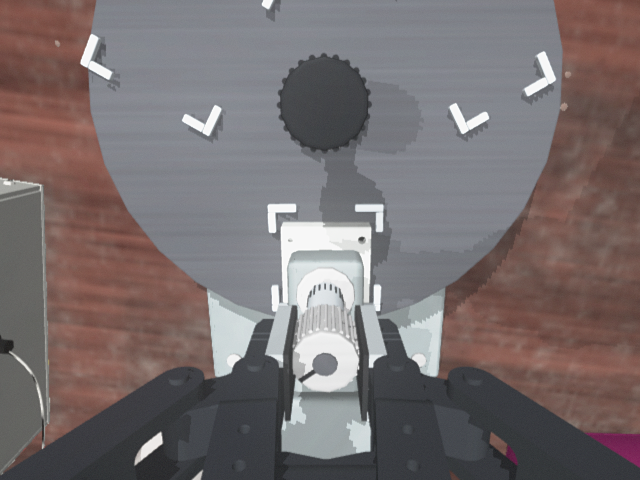

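The cap is gripped between the pads with the gap at 21 mm. Its index mark points lower left from (325,363). Now I'll turn it clockwise in stages and watch the torque.

```bash
T='python3 -c "
from station import manip
s=manip.sense();print(s[\"ft_torque\"],s[\"q\"][5])"'
python3 -m jog '[[[0,-0.8,0,-4],[0,0,0,-7],[0,0,0,-8],[0,0,0,-8],[0,0,0,-8],[0,0,0,-8],[0,0,0,-8],[0,0,0,-8]]]' 0; eval "$T"
python3 -m jog '[[[0,0,0,-8],[0,0,0,-8],[0,0,0,-8],[0,0,0,-8],[0,0,0,-8],[0,0,0,-8],[0,0,0,-8],[0,0,0,-4]]]' 0; eval "$T"
```

```text
t: 24.45
tcp_pos: [0.6354, 0.1767, 0.2866]
tool_rot: [0.945, 0.327, 0.0, 0.001]
force: [-0.9, -4.8, 6.6]
finger_gap: 0.244
[-0.82431218  0.18012702 -0.00211743] -0.562808618759222
t: 25.45
tcp_pos: [0.6349, 0.1766, 0.2865]
tool_rot: [0.982, -0.188, 0.0, 0.001]
force: [-2.8, -5.1, 7.0]
finger_gap: 0.244
[-0.91578381  0.38047187 -0.01972569] 0.4825266032901236
```

```bash
T='python3 -c "
from station import manip
s=manip.sense();print(s[\"ft_torque\"],s[\"q\"][5])"'
python3 -m jog '[[[0,0,0,-8],[0,0,0,-8],[0,0,0,-8],[0,0,0,-8],[0,0,0,-8],[0,0,0,-8],[0,0,0,-4],[0,0,0,0]]]' 0; eval "$T"
python3 - <<'E'
from h import *
im=manip.snapshot('wrist')[:,:,::-1].copy()
cv2.imwrite('pics/w8.png',im)
E
```

```text
t: 26.45
tcp_pos: [0.6345, 0.1769, 0.2865]
tool_rot: [0.801, -0.599, -0.0, 0.001]
force: [-4.1, -3.7, 8.2]
finger_gap: 0.245
[-0.7191063   0.54335653  0.01989791] 1.387790479092543
```

View pics/w8.png

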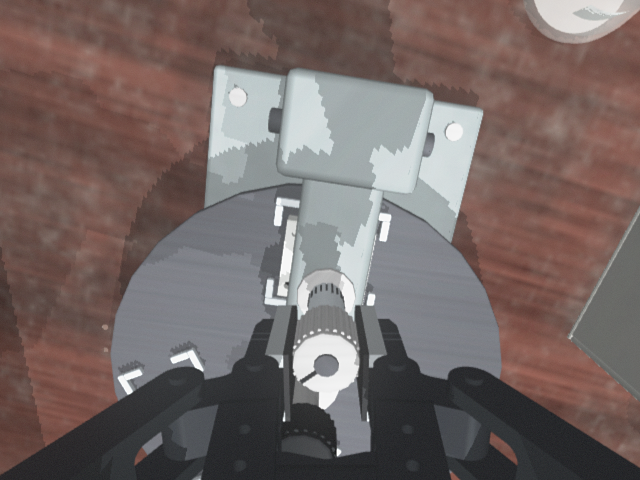

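The cap mark has stayed fixed relative to the fingers, so the grip isn't slipping. The turn so far is 171°. I'll add 58° to reach about 4.0 rad, which gives 1.8–2.9 rad of slip (3–6 clicks) wherever contact falls in the given range.

```bash
python3 -m jog '[[[0,0,0,-8],[0,0,0,-8],[0,0,0,-8],[0,0,0,-8],[0,0,0,-8],[0,0,0,-8],[0,0,0,-6],[0,0,0,-4]]]' 0
python3 -c "
from station import manip
s=manip.sense();print(s['ft_torque'],s['q'][5])"
python3 -m jog '[[[0,0,0,0],[0,0,0,0],[0,0,0,0],[0,0,10,0],[0,0,30,0],[0,0,40,0],[0,0,40,0],[0,0,30,0]]]' 55
python3 -m jog '[[[-50,0,20,6],[-50,0,0,6],[-20,0,0,6],[0,0,0,0],[0,0,0,0],[0,0,0,0],[0,0,0,0],[0,0,0,0]]]' 55
python3 - <<'E'
from h import *
s=manip.sense();print(s['t'],s['tcp_pos'],s['q'],s['force'])
w=manip.snapshot('wrist')[:,:,::-1]; t=manip.snapshot('top')[:,:,::-1]; d=manip.snapshot('side')[:,:,::-1]
o=np.zeros((600,800,3),np.uint8)
o[:360,:480]=cv2.resize(w,(480,360),interpolation=cv2.INTER_AREA);o[360:,:320]=cv2.resize(t,(320,240),interpolation=cv2.INTER_AREA)
o[360:,320:640]=cv2.resize(d,(320,240),interpolation=cv2.INTER_AREA)
X=w2px(manip.camera_info('side'),[.635,.178,.05]).astype(int);print(X)
y,x=max(X[1]-40,0),max(X[0]-40,0);o[:320,480:]=cv2.resize(d[y:y+80,x:x+80],(320,320),interpolation=cv2.INTER_CUBIC)
cv2.imwrite('pics/end.png',o)
E
```

```text
t: 27.5
tcp_pos: [0.6345, 0.1775, 0.2865]
tool_rot: [-0.409, 0.913, 0.0, -0.0]
force: [-2.8, -0.7, 7.4]
finger_gap: 0.247
[-0.34134919  0.5342607  -0.02139212] 2.4022142158992885
t: 28.5
tcp_pos: [0.6351, 0.1775, 0.4381]
tool_rot: [-0.41, 0.912, -0.0, 0.002]
force: [0.2, -0.3, 0.7]
finger_gap: 0.549
t: 29.5
tcp_pos: [0.5155, 0.1774, 0.4549]
tool_rot: [-0.548, 0.837, 0.0, -0.0]
force: [-0.9, 0.6, 0.3]
finger_gap: 0.552
29.5 [0.51546507 0.17737872 0.45490211] [1.26358954e-01 3.61950593e-01 1.57230770e+00 3.55622199e-05
 1.20772365e+00 2.10899850e+00] [-0.85779408  0.62836635  0.27071465]
[349 188]
```

View pics/end.png

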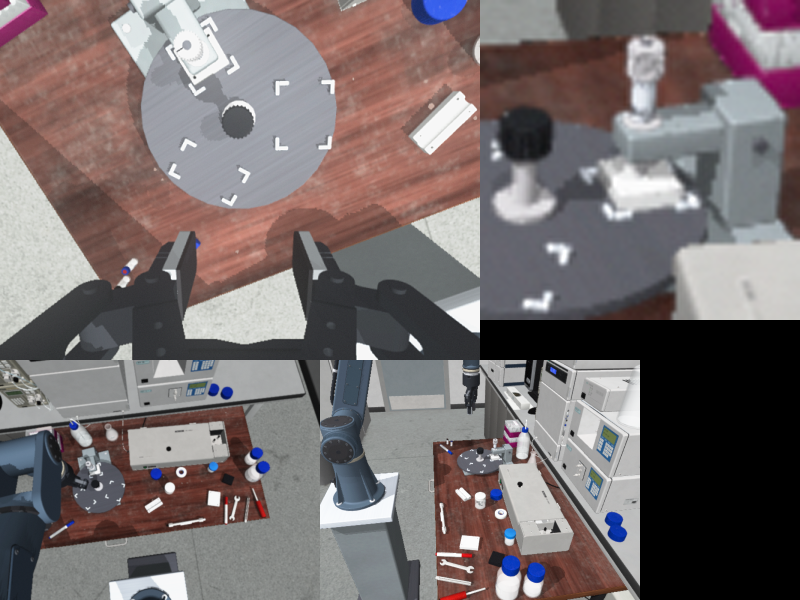

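The final views show the block flat in the square nest under the spindle, everything else where it was, and the robot clear of the scene.

```bash
python3 -c "
from station import manip
print(manip.sign_off())"
```

```text
the job is handed in; nothing more can be done
None
```

The job is done and handed in at about 30 s, but I could not see the spindle face on the block or count the clicks directly.

- **Placing:** I laid the small block flat in the square nest and let go. It sat within about 1 mm of the nest centre.
- **Turret:** I turned it 165° counterclockwise by the knob. After letting go, the nest measured within 1 mm of the micrometer axis. Before the turn the nest read about 14° past its detent opposite the micrometer; I did not find out why.
- **Ratchet:** I gripped the cap and turned it about 229° (4.0 rad) clockwise in one grip. After 171° the mark on the cap had not moved relative to the fingers, so the grip held to that point. With the stated 1.1 to 2.2 rad before contact, that leaves 1.8 to 2.9 rad of slip, or about 3 to 6 clicks. The wrist torque reading was too noisy to show clicks.

In the last pictures the jar is standing and the other things are in place. Every contact force I read stayed below about 10 N, and the robot was clear when I handed in.

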